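# Unlock the marking press and stamp the plate

### The arm

A 6-joint arm with a two-finger parallel gripper is mounted at the origin on the work surface. World frame = base frame: x ahead of the robot, y to its left, z up, the work surface at z = 0. Lengths are in m, angles in rad, forces in N, time in s.
With the tool pointing down it reaches from about 0.3 to 0.875 m from the base axis. Payload 6.4 kg.
Tool frame: the origin (TCP) lies midway between the tips of the shut fingers; the grasp point (between the pads) lies 19 mm behind it; x points along the fingers, y is the direction in which the jaws open and shut, and the axes are right-handed (so a half turn about x gives the same grasp; the last joint's range is limited). The gripper opens to 88 mm and grips with 3 to 60 N. Pads are 18 mm wide; open, the fingers measure 123 mm over their backs; the gripper's body (75 mm by 187 mm) begins 45 mm behind the grasp point.
Start: joints at [1.011, 0.181, 1.607, -0, 1.354, -0.206], TCP at [0.199, 0.539, 0.239] pointing down, gripper open.
Joint ranges: [-2.99, 2.99], [-0.89, 2.07], [0.3, 2.58], [-1.14, 4.28], [0, 2.63], [-3.12, 3.12]. Speed limits (rad/s): [2.57, 2.57, 3.01, 3.14, 3.14, 3.14].

### API

Orientations are given as a 3x3 rotation matrix whose columns are the frame's x, y, z axes.
In Python, from workcell import env gives the robot as it stands.
- The arm moves only by the tool apply_moves, never from a script. Its arguments are lists of equal length, an entry for each row: "travel": the shift along the tool's x, y, z in mm, a list of three; "delta_rot": the turn, a rotation vector about the tool's x, y, z in rad, a list of three; "claw": the opening, from 0 (shut) to 1 (fully open). A call has 1 to 5 rows; each row is the pose to reach, as a shift and turn from the pose commanded when the call began, along the tool's axes at that moment; what a row does not reach only later rows make up. A row lasts 1/10 s, in which the tool goes at most 50 mm and 8.59 degrees, less where a joint would pass 70% of its speed; a pose out of reach is approached as far as the arm can. A call with a gripper value outside its range is refused whole. The fingers move at their own pace and stop on an object; "force" is the grip in N (left out, the last holds). Time passes only in rows, so rows that repeat a pose let the fingers close. It gives the time, the measured TCP pose, the force and the opening at its end, in the units of the state.
- env.read_state(): the state, without advancing time (a new reading comes with each control period).
- env.snapshot(name): name is "side" or "top"; returns (picture, depth): 480x640x3 uint8, blue, green, red; 480x640 float32, m along the optical axis (not along the pixel's ray), 0 where there is no reading.
- env.calibration(name): a dict with "camera_matrix" (3x3 intrinsics, pixels), "distortion" ([k1, k2, p1, p2, k3] as OpenCV has them; the pictures are not rectified), "R" (3x3) and "t" (3): a world point X has camera coordinates R X + t. Camera axes: x right, y down, z forward; pixel columns grow to the right and rows downward; lengths in m; the calibration is good to about 2 mm. A picture is of the moment at which its call begins. calibration takes no time and is no camera call.
- env.sign_off(): hands the job in, once; it reports no verdict.
The state is a dict: "clock": time; "joints": joint angles; "qvel": joint speeds; "joint_torque": joint torques, N m; "tool_pos": TCP position; "eef_rot": TCP orientation; "wrist_force": force on the tool from outside, world axes, zero at the start; "wrist_torque": the same for the moment, N m; "grip_width": finger opening in m.
Only numpy, scipy, OpenCV 4.12 (cv2) and the standard library are available. Lean on these libraries where they do the work, as an engineer would, in place of code of your own. Each camera call takes 0.05 s, during which the arm holds its last target. There are 200 camera calls.

### The job

First push the aluminium plate along its channel under the press until its end is fully home against the stop at the far end. Then take the T-handled key that stands in the lock, turn it gently back and forth until it drops into the lock, and turn it clockwise (seen from above) as far as it goes to free the treadle. Finally press the treadle down to its stop, hold it there for a moment and let it come up again, leaving the plate home, the key down in the lock and the other things on the bench where they are.

Things in the scene. Friction and masses are not known exactly. Their poses are not given: they have to be found in the camera images.
- press: fixed marking press: grey base 320 x 450 x 20 mm with, from its -y to its +y side, plate channel, round lock and treadle. Origin on the table under the base; x points along the channel away from the robot, z up. At the channel's far end a C-frame 150 mm tall, 50 mm wide; its head hangs over the channel from 70 mm before stop_face, underside 95 mm above the table, ram down to 55 mm
- stop_face (a point): middle of the stop's face at the far end of the channel, 10 mm above the channel's floor (the base's top, 20 mm above the table); axes as the press, -x leads back along the channel towards the robot. Floor 66 mm wide between two dark rails 8 mm high, 220 mm long
- plate_center (a point): centre (half-way up) of the loose plain aluminium plate, 160 mm (its x, along the channel) x 60 x 20 mm, 0.5 kg, lying in the channel 25 to 80 mm short of the stop. Home: this point 80 mm before stop_face
- key_center (a point): centre (half-way up) of the key's black handle bar, 90 mm long (key x) x 14 thick (key y) x 26 tall, on the key's axis; below it a steel barrel 29 mm across. Loose, 0.2 kg, standing upright in the lock. At the start it stands high: this point 36 mm above lock_top, bar within 6 degrees of the press's x. Dropped in: 24 mm above lock_top. Over 80 N between key and lock counts as forcing it
- lock_top (a point): centre of the top of the steel collar (92 mm across), 88 mm above the table, on the lock's axis; axes as the press. High up, the key swings only about 55 degrees either way from the press's x (a lug meets the ends of a notch). Somewhere in that swing, 18 to 50 degrees to one side or the other of the press's x, its foot meets a hidden slot (within about 6 degrees) and it drops 12 mm by its own weight if let
- lock_front (a point): point on the rim of the collar's top, 46 mm from lock_top on the press's -x side. Once dropped, the key turns the lock's plug (about 0.12 N m of friction) 20 to 86 degrees clockwise, seen from above, to a firm stop, which frees the treadle; at the stop the bar's line is 9 or 99 degrees clockwise of the press's x axis
- treadle (a joint): angle of the treadle, rad: 0 up (at rest), 0.22 down at its stop; hinged at its far (+x) end, sprung back up. While locked it gives only about 0.03
- treadle_pad (a point): point on top of the treadle's rubber tread, in the middle of its width, 140 mm before the hinge; the treadle is a plate 170 mm long (from the hinge towards the robot) and 70 mm wide, sloping up to its free end. At rest the point is about 87 mm above the table; it goes down 30 mm to the stop. About 4 N there starts it, about 10 N holds it at the stop
- charger: bystander: black battery charger with four cells, 105 x 150 x 43 mm, origin under its centre; leave alone
- screwdriver: bystander: screwdriver 190 mm long lying on the table; leave alone
- can: bystander: can 66 mm across, 100 mm tall, origin under its centre; leave alone
Mind the look-alikes: they are no part of the job. Leave any blue or purple look-alike of the part that bears key_center alone.

How it is judged:
By the outcome, as a careful person would: the job done as asked, in the order asked, and still so for the second after the job is handed in, with the robot touching nothing.
It also fails if it takes over 72 s, if anything falls off the work surface, if the arm or the gripper's body presses on something with over 40 N, if the wrist force passes 120 N, or if a joint passes its speed limit or range.

## Working session

There is one attempt and no reset: what is moved stays moved. The work goes in short steps, Python scripts to look and compute and a tool call to move; the robot and the scene stay as the last step left them, time stands still between calls to the robot, and variables do not carry over. Pictures are saved under pics/ and viewed, about 8 in all and at most 12, crops included, and the job is handed in when it is done.

Besides the shell and the picture viewer there is one more tool, called after "Request:" by a JSON object that holds its "op" and its "data", one argument or row to a line. apply_moves: Moves the arm, as the interface text tells. Its arguments: {"type":"object","properties":{"travel":{"type":"array"},"delta_rot":{"type":"array"},"claw":{"type":"array"},"force":{"type":"number"}},"required":["travel","delta_rot","claw"]}

```bash
mkdir -p pics; cat > h.py <<'E'
import numpy as np, cv2
from workcell import env
def snap(n,f):
    p,d=env.snapshot(n); cv2.imwrite(f'pics/{f}.png',p); np.save(f'pics/{f}.npy',d); return p,d
def cal(n):
    c=env.calibration(n); return [np.array(c[k],float) for k in('camera_matrix','distortion','R','t')]
def at_z(n,u,v,z):
    K,D,R,t=cal(n); a=cv2.undistortPoints(np.array([[[u,v]]],float),K,D)[0,0]
    r=R.T@np.array([a[0],a[1],1]); o=-R.T@t; return o+r*(z-o[2])/r[2]
def at_d(n,u,v,d):
    K,D,R,t=cal(n); a=cv2.undistortPoints(np.array([[[u,v]]],float),K,D)[0,0]
    return R.T@(np.array([a[0],a[1],1])*d-t)
def proj(n,X):
    K,D,R,t=cal(n); return cv2.projectPoints(np.array(X,float).reshape(-1,1,3),cv2.Rodrigues(R)[0],t,K,D)[0][:,0]
E
python3 - <<'E'
from h import *
for n in('top','side'):
    p,d=snap(n,n+'0'); K,D,R,t=cal(n); print(n,K[0,0],-R.T@t,R[2])
s=env.read_state(); print(s)
E
```

```text
top 585.2067936244713 [ 0.32198787 -0.00560416  1.56587278] [ 0.17778999  0.01050219 -0.98401241]
side 594.2789802907017 [-0.09079611 -1.06115215  1.11415897] [ 0.43367789  0.66220745 -0.61106856]
{'clock': 0.1, 'joints': array([ 1.01072272e+00,  1.81449776e-01,  1.60785219e+00,  1.52778324e-05,
        1.35378996e+00, -2.06296615e-01]), 'qvel': array([-1.32414808e-03,  8.71199849e-05, -1.32522225e-03, -8.60052915e-04,
       -1.24575170e-03,  8.79864141e-04]), 'joint_torque': array([ 1.46847533e-04, -4.34821093e+01, -3.42696297e+01,  7.03471969e-02,
        3.40395444e-02, -2.30380340e-05]), 'tool_pos': array([0.198937  , 0.53900807, 0.23793675]), 'eef_rot': array([[-8.09125512e-04,  3.46445859e-01,  9.38069620e-01],
       [-1.26228027e-03,  9.38068826e-01, -3.46446655e-01],
       [-9.99998876e-01, -1.46442560e-03, -3.21703645e-04]]), 'wrist_force': array([ 0.07054169, -0.33950853,  0.09422489]), 'wrist_torque': array([0.0184424 , 0.00794963, 0.00208183]), 'grip_width': 0.0883563064177733}
```

View pics/top0.png

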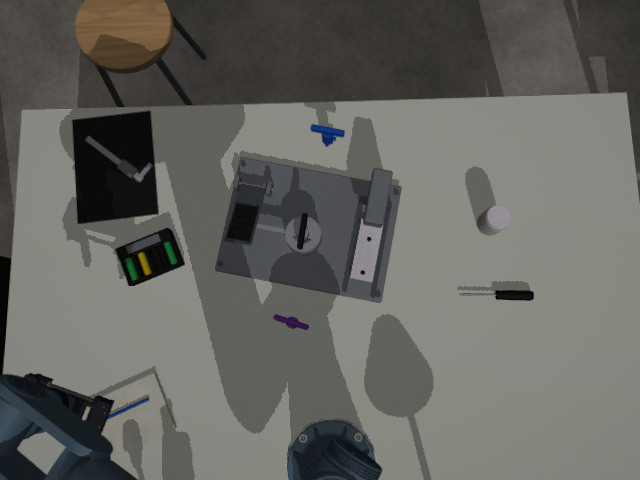

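View pics/side0.png

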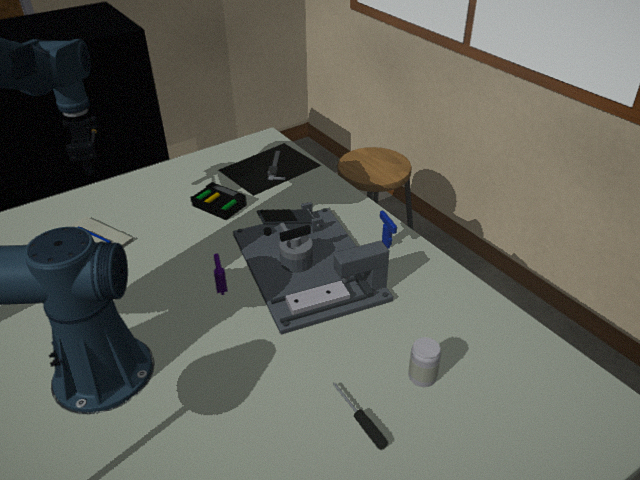

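The top view shows the press at about (310,228): channel and plate on the right (365,250), lock and key at (303,233), treadle at (243,222). The look-alikes are blue at (327,132) and purple at (291,322). I'll enlarge the press next.

```bash
python3 - <<'E'
from h import *
p=cv2.imread('pics/top0.png'); c=p[150:305,210:410]; cv2.imwrite('pics/c1.png',cv2.convertScaleAbs(cv2.resize(c,None,fx=3.8,fy=3.8,interpolation=cv2.INTER_CUBIC),alpha=1.5,beta=20))
d=np.load('pics/top0.npy')
for u,v in[(365,250),(303,233),(315,235),(303,245),(243,222),(240,235),(330,200),(380,195)]: print(u,v,d[v,u],at_d('top',u,v,d[v,u]).round(4))
E
```

```text
365 250 1.5357445 [ 0.5415 -0.1045  0.0438]
303 233 1.4504578 [0.5744 0.0535 0.1381]
315 235 1.4971169 [0.5767 0.0248 0.0908]
303 245 1.5018007 [0.553  0.0564 0.0821]
243 222 1.5221223 [0.6187 0.2115 0.0749]
240 235 1.5053428 [0.5827 0.2177 0.0856]
330 200 1.585699 [ 0.6841 -0.0165  0.0197]
380 195 1.4492987 [ 0.6622 -0.1396  0.1531]
```

View pics/c1.png

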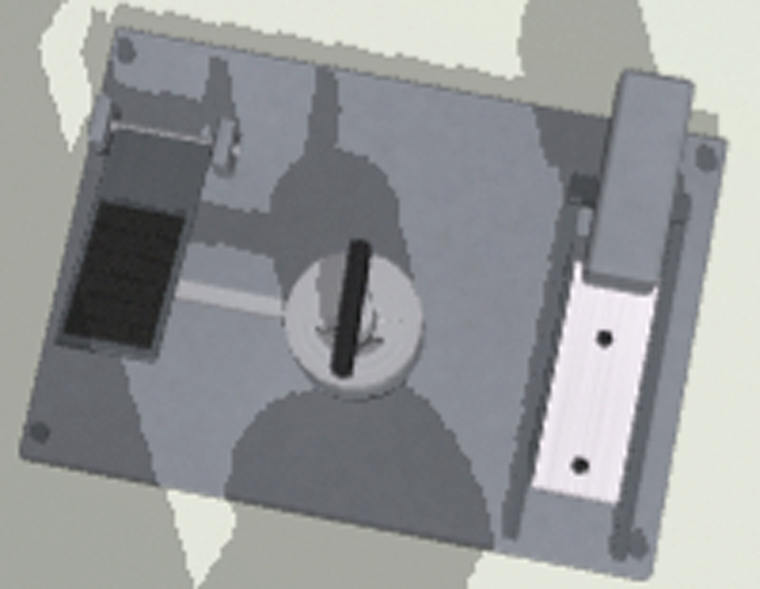

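The crop shows: base corners (118,30), (725,142), (648,580), (22,458); collar centre about (355,322); key bar from (360,243) to (342,374); the plate's near end from (533,488) to (616,500); the treadle's near edge from (57,347) to (155,361).

```bash
cat > fit.py <<'E'
from h import *
def c(u,v): return u/3.8+210-.37,v/3.8+150-.37
L=lambda pts,z:np.array([at_z('top',*c(*q),z) for q in pts])
B=L([(118,30),(725,142),(648,580),(22,458)],.02)
loc=np.array([[.16,.225],[.16,-.225],[-.16,-.225],[-.16,.225]])
m=B[:,:2].mean(0); Q=B[:,:2]-m; H=loc.T@Q; a=np.arctan2(H[0,1]-H[1,0],H[0,0]+H[1,1])
R2=np.array([[np.cos(a),-np.sin(a)],[np.sin(a),np.cos(a)]])
if __name__=='__main__':
    print('press',m,np.degrees(a)); print('resid',(Q@R2-loc).round(4).tolist())
    pl=lambda P:((P[:,:2]-m)@R2).round(4).tolist()
    for n,pts,z in[('collar L,R,T,B',[(285,322),(423,322),(355,252),(355,390)],.088),('key ends',[(360,243),(342,374)],.137),('plate near',[(533,488),(616,500)],.04),('plate far-visible',[(578,262)],.04),('holes',[(580,465),(604,339)],.04),('rail near ends',[(510,538),(622,555)],.028),('pad corners',[(100,202),(187,212),(152,349),(63,340)],.085),('head near',[(585,280),(652,292)],.15)]:
        P=L(pts,z); print(n,P[:,:2].round(4).tolist(),'press',pl(P))
    d=np.load('pics/top0.npy')
    # depth clouds in press frame
    vv,uu=np.mgrid[150:305,210:410]; K,D,R,t=cal('top')
    n=cv2.undistortPoints(np.stack([uu,vv],-1).reshape(-1,1,2).astype(float),K,D)[:,0]; dd=d[150:305,210:410].ravel()
    X=(np.c_[n,np.ones(len(n))]*dd[:,None]-t)@R; 
    q=(X[:,:2]-m)@R2; z=X[:,2]
    k=(z>.125)&(z<.145)&(abs(q[:,1]-.03)<.08); print('key',q[k].mean(0),z[k].mean(),k.sum(),np.degrees(np.arctan2(*(np.linalg.svd(q[k]-q[k].mean(0))[2][0][::-1]))))
    k=(z>.08)&(z<.095)&(abs(q[:,1])<.08); print('collar',q[k].mean(0),(q[k].min(0)+q[k].max(0))/2,z[k].mean())
    k=(z>.034)&(z<.05)&(q[:,1]<-.06); print('plate',q[k].min(0),q[k].max(0),z[k].mean())
    k=(q[:,1]>.11)&(z>.04)&(q[:,0]<.1); print('treadle',np.percentile(q[k],[1,99],axis=0),np.linalg.lstsq(np.c_[q[k],np.ones(k.sum())],z[k],rcond=None)[0])
E
python3 fit.py
```

```text
press [0.60807296 0.04243439] -12.385248982873525
resid [[-0.0017, -0.0025], [-0.0018, 0.0029], [0.0015, 0.0029], [0.002, -0.0033]]
collar L,R,T,B [[0.5809, 0.1027], [0.5785, 0.0096], [0.6279, 0.0546], [0.5334, 0.0563]] press [[-0.0394, 0.0531], [-0.0219, -0.0384], [0.0167, 0.0161], [-0.0759, -0.0024]]
key ends [[0.6237, 0.0492], [0.5371, 0.0625]] press [[0.0138, 0.01], [-0.0737, 0.0044]]
plate near [[0.4692, -0.0626], [0.4595, -0.1192]] press [[-0.1131, -0.1324], [-0.1104, -0.1897]]
plate far-visible [[0.6265, -0.0992]] press [[0.0484, -0.1344]]
holes [[0.4842, -0.0954], [0.5715, -0.1153]] press [[-0.0914, -0.1612], [-0.0019, -0.1619]]
rail near ends [[0.4363, -0.0461], [0.4227, -0.1227]] press [[-0.1488, -0.1233], [-0.1456, -0.201]]
pad corners [[0.6681, 0.2284], [0.6595, 0.1689], [0.5653, 0.1931], [0.5731, 0.2532]] press [[0.0187, 0.1945], [0.0231, 0.1346], [-0.0741, 0.138], [-0.0794, 0.1984]]
head near [[0.5925, -0.0966], [0.5835, -0.1395]] press [[0.0146, -0.1391], [0.015, -0.183]]
key [-0.02991516  0.00798151] 0.13632004345891502 206 -177.33645221340436
collar [-0.02963632  0.0077643 ] [-0.02981499  0.00896009] 0.08831978573938788
plate [-0.14717605 -0.20451991] [ 0.15354357 -0.11860824] 0.0405732049050703
treadle [[-0.08239824  0.1172214 ]
 [ 0.09370829  0.21385905]] [-0.24425094  0.01679294  0.07017964]
```

```bash
cat > st.py <<'E'
from fit import *
def st():
    s=env.read_state(); p=s['tool_pos']; R=s['eef_rot']; q=(p[:2]-m)@R2
    f=s['wrist_force']; y=np.degrees(np.arctan2(R[1,2],R[0,2])-a)
    print('t',round(s['clock'],2),'press xy',q.round(4),'z',p[2].round(4),'yaw(tool z vs press x)',y.round(2),'down',R[:,0].round(4),'F press',(f[:2]@R2).round(2),f[2].round(2),'Mz',round(s['wrist_torque'][2],3),'w',round(s['grip_width'],4),'j',s['joints'].round(2))
if __name__=='__main__': st()
E
python3 st.py
```

```text
t 0.1 press xy [-0.5061  0.3973] z 0.2379 yaw(tool z vs press x) -7.88 down [-8.0e-04 -1.3e-03 -1.0e+00] F press [ 0.14 -0.32] 0.09 Mz 0.002 w 0.0884 j [ 1.01  0.18  1.61  0.    1.35 -0.21]
```

Request:
{"op": "apply_moves", "data": {
  "travel": [
    [0,-37,34],
    [0,-74,68],
    [0,-110,101],
    [0,-147,135],
    [0,-184,169]
  ],
  "delta_rot": [
    [-0.03,0,0],
    [-0.06,0,0],
    [-0.09,0,0],
    [-0.12,0,0],
    [-0.137,0,0]
  ],
  "claw": [0,0,0,0,0]
}}

```text
clock: 0.6
tool_pos: [0.2938, 0.3069, 0.2384]
eef_rot: [[-0.0, 0.213, 0.977], [-0.0, 0.977, -0.213], [-1.0, -0.0, -0.0]]
wrist_force: [0.5, 0.2, 0.4]
grip_width: 0.0503
```

```bash
python3 st.py
```

```text
t 0.6 press xy [-0.3637  0.1909] z 0.2384 yaw(tool z vs press x) 0.08 down [-2.e-04 -3.e-04 -1.e+00] F press [0.49 0.29] 0.44 Mz 0.088 w 0.0503 j [ 0.53 -0.17  1.96 -0.    1.35 -0.83]
```

Request:
{"op": "apply_moves", "data": {
  "travel": [
    [0,-39,25],
    [0,-78,50],
    [0,-117,75],
    [0,-156,99],
    [0,-195,124]
  ],
  "delta_rot": [
    [0,0,0],
    [0,0,0],
    [0,0,0],
    [0,0,0],
    [0,0,0]
  ],
  "claw": [0,0,0,0,0]
}}

```text
clock: 1.1
tool_pos: [0.3729, 0.0898, 0.2387]
eef_rot: [[0.0, 0.215, 0.977], [0.0, 0.977, -0.215], [-1.0, 0.0, 0.0]]
wrist_force: [0.2, 1.0, 0.2]
grip_width: 0.0103
```

Request:
{"op": "apply_moves", "data": {
  "travel": [
    [20,-39,25],
    [40,-78,50],
    [60,-117,75],
    [90,-156,98],
    [120,-156,98]
  ],
  "delta_rot": [
    [0,0,0],
    [0,0,0],
    [0,0,0],
    [0,0,0],
    [0,0,0]
  ],
  "claw": [0,0,0,0,0]
}}

```text
clock: 1.6
tool_pos: [0.4372, -0.0865, 0.1188]
eef_rot: [[0.004, 0.219, 0.976], [-0.003, 0.976, -0.219], [-1.0, -0.002, 0.004]]
wrist_force: [0.6, -0.3, -0.9]
grip_width: 0.0006
```

```bash
python3 - <<'E'
from st import *
st(); p,d=snap('side','side1'); p,d=snap('top','top1')
cv2.imwrite('pics/c2.png',cv2.convertScaleAbs(cv2.resize(cv2.imread('pics/side1.png')[190:340,220:420],None,fx=3.8,fy=3.8,interpolation=cv2.INTER_CUBIC),alpha=1.5,beta=20))
E
```

```text
t 1.6 press xy [-0.1392 -0.1625] z 0.1188 yaw(tool z vs press x) -0.27 down [ 0.0036 -0.0028 -1.    ] F press [ 0.64 -0.14] -0.88 Mz 0.01 w 0.0006 j [-0.46  0.04  2.03 -0.    1.07 -1.81]
```

View pics/c2.png

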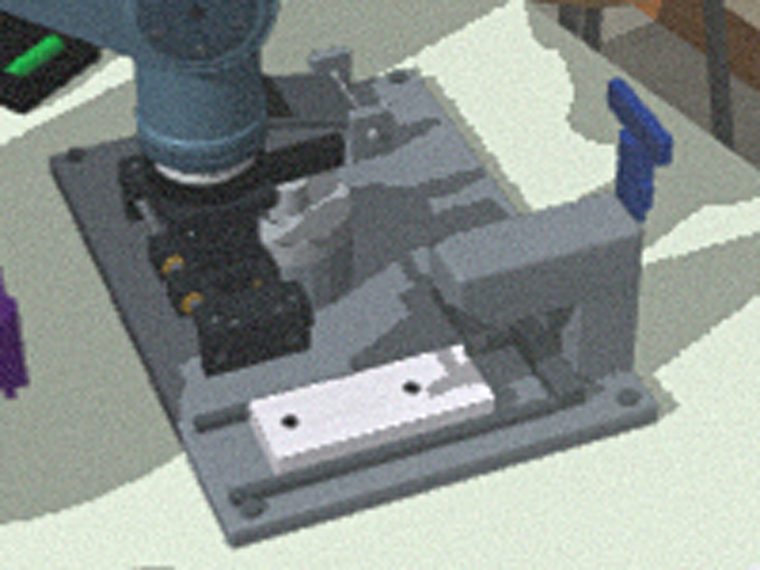

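The side view shows the gripper hovering over the near end of the channel. The plate is at (370,410), with a gap to the stop visible under the head.

Request:
{"op": "apply_moves", "data": {
  "travel": [
    [30,1,0],
    [60,1,0],
    [80,1,0],
    [91,1,0],
    [91,1,0]
  ],
  "delta_rot": [
    [0,0,0],
    [0,0,0],
    [0,0,0],
    [0,0,0],
    [0,0,0]
  ],
  "claw": [0,0,0,0,0]
}}

```text
clock: 2.2
tool_pos: [0.4348, -0.0799, 0.0275]
eef_rot: [[-0.002, 0.214, 0.977], [0.001, 0.977, -0.214], [-1.0, 0.0, -0.002]]
wrist_force: [-0.9, -0.4, 0.5]
grip_width: 0.0006
```

Request:
{"op": "apply_moves", "data": {
  "travel": [
    [0,0,5],
    [0,0,12],
    [0,0,19],
    [0,0,26],
    [0,0,33]
  ],
  "delta_rot": [
    [0,0,0],
    [0,0,0],
    [0,0,0],
    [0,0,0],
    [0,0,0]
  ],
  "claw": [0,0,0,0,0]
}}

```text
clock: 2.7
tool_pos: [0.4676, -0.0879, 0.0278]
eef_rot: [[-0.001, 0.215, 0.977], [0.0, 0.977, -0.215], [-1.0, 0.0, -0.001]]
wrist_force: [-3.9, 1.3, 3.3]
grip_width: 0.0004
```

```bash
python3 st.py
```

```text
t 2.7 press xy [-0.1092 -0.1574] z 0.0278 yaw(tool z vs press x) -0.03 down [-1.2e-03  4.0e-04 -1.0e+00] F press [-4.11  0.41] 3.34 Mz -0.029 w 0.0004 j [-0.44  0.28  1.99 -0.    0.88 -1.79]
```

Request:
{"op": "apply_moves", "data": {
  "travel": [
    [0,0,3],
    [0,0,6],
    [0,0,8],
    [0,0,10],
    [0,0,12]
  ],
  "delta_rot": [
    [0,0,0],
    [0,0,0],
    [0,0,0],
    [0,0,0],
    [0,0,0]
  ],
  "claw": [0,0,0,0,0]
}}

```text
clock: 3.2
tool_pos: [0.4793, -0.0905, 0.0276]
eef_rot: [[-0.0, 0.215, 0.977], [0.0, 0.977, -0.215], [-1.0, 0.0, -0.0]]
wrist_force: [-2.3, 0.6, -0.3]
grip_width: 0.0008
```

Request:
{"op": "apply_moves", "data": {
  "travel": [
    [0,0,2],
    [0,0,3],
    [0,0,4],
    [0,0,5],
    [0,0,6]
  ],
  "delta_rot": [
    [0,0,0],
    [0,0,0],
    [0,0,0],
    [0,0,0],
    [0,0,0]
  ],
  "claw": [0,0,0,0,0]
}}

```text
clock: 3.7
tool_pos: [0.4852, -0.0918, 0.0276]
eef_rot: [[-0.0, 0.215, 0.977], [0.0, 0.977, -0.215], [-1.0, 0.0, -0.0]]
wrist_force: [-3.7, 0.6, -1.7]
grip_width: 0.0001
```

```bash
python3 st.py
```

```text
t 3.7 press xy [-0.0913 -0.1575] z 0.0276 yaw(tool z vs press x) -0.04 down [-0.e+00  1.e-04 -1.e+00] F press [-3.72 -0.22] -1.74 Mz 0.035 w 0.0001 j [-0.43  0.31  1.94  0.    0.89 -1.78]
```

Request:
{"op": "apply_moves", "data": {
  "travel": [
    [0,0,1],
    [0,0,2],
    [0,0,3],
    [0,0,4],
    [0,0,5]
  ],
  "delta_rot": [
    [0,0,0],
    [0,0,0],
    [0,0,0],
    [0,0,0],
    [0,0,0]
  ],
  "claw": [0,0,0,0,0]
}}

```text
clock: 4.2
tool_pos: [0.4901, -0.0929, 0.0277]
eef_rot: [[-0.0, 0.215, 0.977], [0.0, 0.977, -0.215], [-1.0, 0.0, -0.0]]
wrist_force: [-2.0, 0.8, -1.3]
grip_width: 0.0005
```

Request:
{"op": "apply_moves", "data": {
  "travel": [
    [0,0,1],
    [0,0,2],
    [0,0,3],
    [0,0,4],
    [0,0,5]
  ],
  "delta_rot": [
    [0,0,0],
    [0,0,0],
    [0,0,0],
    [0,0,0],
    [0,0,0]
  ],
  "claw": [0,0,0,0,0]
}}

```text
clock: 4.7
tool_pos: [0.495, -0.094, 0.0277]
eef_rot: [[0.0, 0.215, 0.977], [0.0, 0.977, -0.215], [-1.0, 0.0, 0.0]]
wrist_force: [-2.4, 0.3, -1.9]
grip_width: 0.0008
```

Request:
{"op": "apply_moves", "data": {
  "travel": [
    [0,0,1],
    [0,0,2],
    [0,0,3],
    [0,0,4],
    [0,0,5]
  ],
  "delta_rot": [
    [0,0,0],
    [0,0,0],
    [0,0,0],
    [0,0,0],
    [0,0,0]
  ],
  "claw": [0,0,0,0,0]
}}

```text
clock: 5.2
tool_pos: [0.496, -0.094, 0.0272]
eef_rot: [[-0.009, 0.214, 0.977], [0.002, 0.977, -0.214], [-1.0, 0.0, -0.009]]
wrist_force: [-20.3, 1.9, 14.4]
grip_width: 0.0006
```

```bash
python3 - <<'E'
from st import *
st(); p,d=snap('side','side2')
cv2.imwrite('pics/c3.png',cv2.convertScaleAbs(cv2.resize(cv2.imread('pics/side2.png')[230:340,270:400],None,fx=5,fy=5,interpolation=cv2.INTER_CUBIC),alpha=1.8,beta=30))
E
```

```text
t 5.2 press xy [-0.0802 -0.1573] z 0.0272 yaw(tool z vs press x) 0.01 down [-0.0089  0.0022 -1.    ] F press [-20.29  -2.5 ] 14.36 Mz -0.041 w 0.0006 j [-0.42  0.34  1.91 -0.    0.91 -1.78]
```

View pics/c3.png

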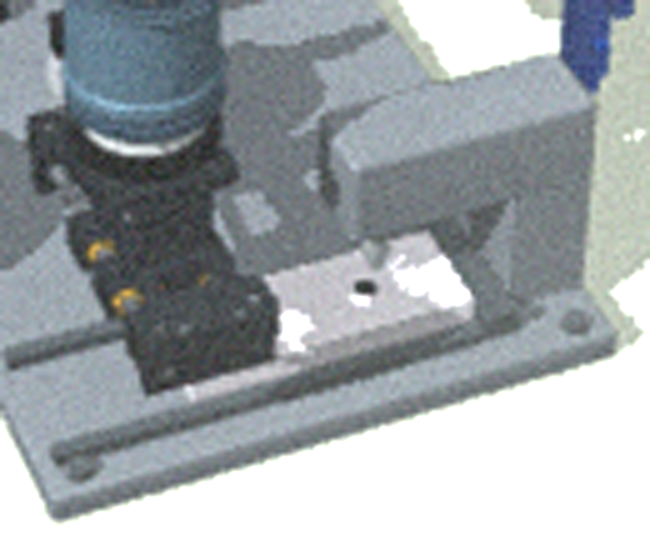

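The plate's far end sits against the stop at (475,305). The push force jumped to 20 N with no further motion, so the plate is home. Next I back off, rise and go above the key.

Request:
{"op": "apply_moves", "data": {
  "travel": [
    [0,0,-10],
    [0,0,-25],
    [-40,0,-25],
    [-90,0,-25],
    [-140,0,-25]
  ],
  "delta_rot": [
    [0,0,0],
    [0,0,0],
    [0,0,0],
    [0,0,0],
    [0,0,0]
  ],
  "claw": [0,0,0,0,0]
}}

```text
clock: 5.75
tool_pos: [0.4756, -0.0897, 0.1696]
eef_rot: [[0.001, 0.215, 0.977], [-0.0, 0.977, -0.215], [-1.0, -0.0, 0.001]]
wrist_force: [1.0, 0.1, 0.4]
grip_width: 0.0001
```

Request:
{"op": "apply_moves", "data": {
  "travel": [
    [-40,20,10],
    [-50,60,30],
    [-50,100,50],
    [-50,140,70],
    [-50,165,71]
  ],
  "delta_rot": [
    [0,0,0],
    [0,0,0],
    [0,0,0],
    [0,0,0],
    [0,0,0]
  ],
  "claw": [0,0.5,0.5,0.6,0.6]
}}

```text
clock: 6.25
tool_pos: [0.5832, 0.0583, 0.2188]
eef_rot: [[0.005, 0.214, 0.977], [0.0, 0.977, -0.214], [-1.0, 0.001, 0.005]]
wrist_force: [-0.6, -0.2, -0.8]
grip_width: 0.0305
```

```bash
cat >> st.py <<'E'
def cloud(n,f):
    p,d=snap(n,f); K,D,R,t=cal(n); vv,uu=np.mgrid[0:480,0:640]
    nn=cv2.undistortPoints(np.stack([uu,vv],-1).reshape(-1,1,2).astype(float),K,D)[:,0]; dd=d.ravel(); k=dd>0
    X=(np.c_[nn,np.ones(len(nn))]*dd[:,None]-t)@R
    return np.c_[(X[:,:2]-m)@R2,X[:,2]][k]
def key(f,c=(-.030,.008)):
    Q=cloud('side',f); r=np.hypot(Q[:,0]-c[0],Q[:,1]-c[1])
    k=(r<.048)&(r>.024)&(Q[:,2]>.104)&(Q[:,2]<.142); P=Q[k]
    if len(P)<10: print('few',len(P)); return
    q=P[:,:2]-P[:,:2].mean(0); v=np.linalg.svd(q)[2][0]
    print('key n',len(P),'mean',P.mean(0).round(4),'ang',round(np.degrees(np.arctan(v[1]/v[0])),1),'ztop pct 50,90,98',np.percentile(P[:,2],[50,90,98]).round(4))
E
python3 - <<'E'
from st import *
st(); key('side3')
Q=cloud('top','top3'); k=(Q[:,1]<-.12)&(Q[:,1]>-.2)&(Q[:,2]>.034)&(Q[:,2]<.046)&(Q[:,0]<.01); print('plate near end',np.percentile(Q[k,0],[1,5]))
E
```

```text
t 6.25 press xy [-0.0277  0.0101] z 0.2188 yaw(tool z vs press x) 0.02 down [ 4.7e-03  2.0e-04 -1.0e+00] F press [-0.55 -0.34] -0.84 Mz 0.008 w 0.0305 j [-0.1   0.22  1.6   0.    1.31 -1.46]
key n 144 mean [-0.031   0.0051  0.1285] ang 2.0 ztop pct 50,90,98 [0.1299 0.1373 0.14  ]
plate near end [-0.51385142 -0.48748822]
```

Request:
{"op": "apply_moves", "data": {
  "travel": [
    [30,-2,-2],
    [60,-2,-2],
    [85,-2,-2],
    [100,-2,-2],
    [108,-2,-2]
  ],
  "delta_rot": [
    [-0.05,0,0],
    [-0.05,0,0],
    [-0.05,0,0],
    [-0.05,0,0],
    [-0.05,0,0]
  ],
  "claw": [0.6,0.6,0.6,0.6,0.6]
}}

```text
clock: 6.85
tool_pos: [0.5773, 0.054, 0.1086]
eef_rot: [[-0.001, 0.167, 0.986], [-0.0, 0.986, -0.167], [-1.0, -0.0, -0.001]]
wrist_force: [0.3, 1.4, 0.4]
grip_width: 0.0532
```

```bash
python3 - <<'E'
from st import *
st(); key('side4')
cv2.imwrite('pics/c4.png',cv2.convertScaleAbs(cv2.resize(cv2.imread('pics/side4.png')[180:290,230:360],None,fx=5,fy=5,interpolation=cv2.INTER_CUBIC),alpha=1.8,beta=30))
E
```

```text
t 6.85 press xy [-0.0325  0.0046] z 0.1086 yaw(tool z vs press x) 2.79 down [-1.e-03 -1.e-04 -1.e+00] F press [-0.06  1.47] 0.36 Mz 0.001 w 0.0532 j [-0.11  0.34  1.69 -0.    1.11 -1.51]
key n 135 mean [-0.0491 -0.0086  0.1267] ang -58.0 ztop pct 50,90,98 [0.1262 0.1384 0.1415]
```

View pics/c4.png

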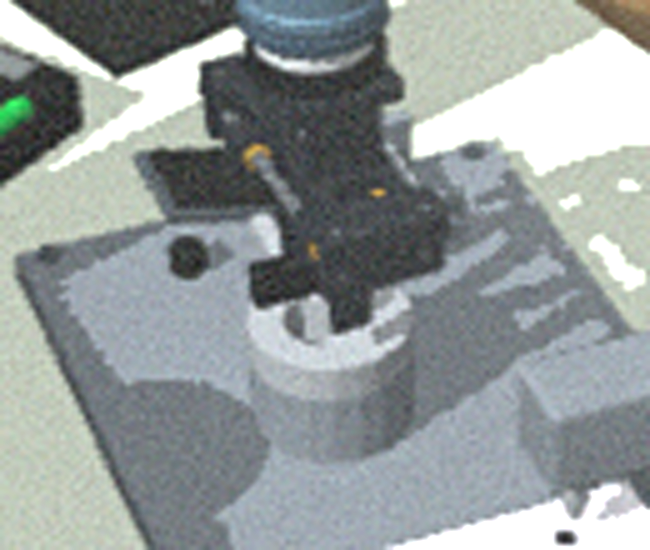

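The side crop shows the jaws straddling the bar: its -x end is at (270,285), the front finger at (350,295), and the collar below. I'll centre, then close lightly.

Request:
{"op": "apply_moves", "data": {
  "travel": [
    [0,3,2],
    [0,3,2],
    [0,3,2],
    [0,3,2],
    [0,3,2]
  ],
  "delta_rot": [
    [0,0,0],
    [0,0,0],
    [0,0,0],
    [0,0,0],
    [0,0,0]
  ],
  "claw": [0.45,0.3,0.2,0.2,0.2],
  "force": 4
}}

```text
clock: 7.4
tool_pos: [0.5816, 0.0569, 0.1115]
eef_rot: [[0.003, 0.166, 0.986], [-0.001, 0.986, -0.166], [-1.0, -0.001, 0.003]]
wrist_force: [0.1, -1.7, 4.0]
grip_width: 0.0182
```

```bash
python3 st.py
```

```text
t 7.4 press xy [-0.029   0.0084] z 0.1115 yaw(tool z vs press x) 2.85 down [ 0.0032 -0.0011 -1.    ] F press [ 0.45 -1.64] 3.97 Mz -0.025 w 0.0182 j [-0.11  0.34  1.68 -0.    1.11 -1.51]
```

Request:
{"op": "apply_moves", "data": {
  "travel": [
    [0,0,0],
    [0,0,0],
    [0,0,0],
    [0,0,0],
    [0,0,0]
  ],
  "delta_rot": [
    [0,0,0],
    [0,0,0],
    [0,0,0],
    [0,0,0],
    [0,0,0]
  ],
  "claw": [0.1,0.1,0.1,0.1,0.1]
}}

```text
clock: 7.9
tool_pos: [0.5814, 0.0574, 0.1113]
eef_rot: [[0.003, 0.166, 0.986], [-0.0, 0.986, -0.166], [-1.0, 0.0, 0.003]]
wrist_force: [-1.1, 0.9, 6.2]
grip_width: 0.0138
```

```bash
python3 st.py
```

```text
t 7.9 press xy [-0.0292  0.0089] z 0.1113 yaw(tool z vs press x) 2.83 down [ 0.0029 -0.     -1.    ] F press [-1.31  0.64] 6.17 Mz -0.043 w 0.0138 j [-0.1   0.34  1.68  0.    1.11 -1.51]
```

Request:
{"op": "apply_moves", "data": {
  "travel": [
    [0,0,0],
    [-2,0,0],
    [-5,0,0],
    [-5,0,0],
    [-5,0,0]
  ],
  "delta_rot": [
    [0,0,0],
    [0,0,0],
    [0,0,0],
    [0,0,0],
    [0,0,0]
  ],
  "claw": [0.19,0.19,0.19,0.19,0.19]
}}

```text
clock: 8.4
tool_pos: [0.5802, 0.0573, 0.1147]
eef_rot: [[-0.0, 0.166, 0.986], [0.0, 0.986, -0.166], [-1.0, -0.0, -0.0]]
wrist_force: [0.1, -0.3, 0.3]
grip_width: 0.0168
```

```bash
cat >> st.py <<'E'
def bar(f,c=(-.030,.008)):
    "height of the bar's two ends, looking along the tool's yaw"
    R=env.read_state()['eef_rot']; y=np.arctan2(R[1,2],R[0,2])-a
    Q=cloud('side',f); q=Q[:,:2]-c
    for da in(-8,-4,0,4,8):
        e=np.array([np.cos(y+np.radians(da)),np.sin(y+np.radians(da))]); al=q@e; ac=q@[-e[1],e[0]]; o=[da]
        for s in(-1,1):
            k=(al*s>.028)&(al*s<.044)&(abs(ac)<.006)&(Q[:,2]<.16)&(Q[:,2]>.08); o+=[k.sum(),Q[k,2].max().round(4) if k.any() else 0,np.median(Q[k,2]).round(4) if k.any() else 0]
        print(*o)
E
python3 - <<'E'
from st import *
st(); bar('side5')
E
```

```text
t 8.4 press xy [-0.0305  0.0086] z 0.1147 yaw(tool z vs press x) 2.83 down [-2.e-04  0.e+00 -1.e+00] F press [ 0.2  -0.31] 0.3 Mz 0.005 w 0.0168 j [-0.1   0.34  1.68  0.    1.12 -1.51]
-8 34 0.1412 0.103 18 0.1136 0.0891
-4 43 0.1412 0.1191 18 0.1136 0.0892
0 49 0.1414 0.1266 17 0.1136 0.0894
4 64 0.1414 0.1264 13 0.0933 0.0881
8 60 0.1414 0.1264 14 0.0933 0.0889
```

Request:
{"op": "apply_moves", "data": {
  "travel": [
    [0,0,0],
    [0,0,0],
    [0,0,0],
    [0,0,0],
    [0,0,0]
  ],
  "delta_rot": [
    [0.07,0,0],
    [0.14,0,0],
    [0.21,0,0],
    [0.27,0,0],
    [0.33,0,0]
  ],
  "claw": [0.19,0.19,0.19,0.19,0.19]
}}

```text
clock: 8.95
tool_pos: [0.5801, 0.0573, 0.1144]
eef_rot: [[-0.0, 0.479, 0.878], [0.0, 0.878, -0.479], [-1.0, -0.0, -0.0]]
wrist_force: [-0.2, -0.2, -0.3]
grip_width: 0.0167
```

Request:
{"op": "apply_moves", "data": {
  "travel": [
    [0,0,0],
    [0,0,0],
    [0,0,0],
    [0,0,0],
    [0,0,0]
  ],
  "delta_rot": [
    [0.05,0,0],
    [0.1,0,0],
    [0.15,0,0],
    [0.2,0,0],
    [0.25,0,0]
  ],
  "claw": [0.19,0.19,0.19,0.19,0.19]
}}

```text
clock: 9.45
tool_pos: [0.5801, 0.0573, 0.1144]
eef_rot: [[-0.001, 0.681, 0.732], [0.0, 0.732, -0.681], [-1.0, -0.0, -0.0]]
wrist_force: [0.0, 0.6, -0.7]
grip_width: 0.0166
```

```bash
python3 - <<'E'
from st import *
st(); bar('side6')
E
```

```text
t 9.45 press xy [-0.0305  0.0085] z 0.1144 yaw(tool z vs press x) -30.52 down [-5.e-04  1.e-04 -1.e+00] F press [-0.08  0.55] -0.65 Mz 0.059 w 0.0166 j [-0.11  0.34  1.68  0.    1.12 -0.93]
-8 16 0.0915 0.0887 45 0.143 0.1227
-4 16 0.0907 0.0886 64 0.143 0.1203
0 16 0.0907 0.0886 67 0.143 0.1218
4 17 0.1176 0.0887 60 0.1421 0.1217
8 22 0.1197 0.0888 51 0.1421 0.1209
```

Request:
{"op": "apply_moves", "data": {
  "travel": [
    [0,0,0],
    [0,0,0],
    [0,0,0],
    [0,0,0],
    [0,0,0]
  ],
  "delta_rot": [
    [0.05,0,0],
    [0.1,0,0],
    [0.15,0,0],
    [0.2,0,0],
    [0.25,0,0]
  ],
  "claw": [0.19,0.19,0.19,0.19,0.19]
}}

```text
clock: 10.0
tool_pos: [0.58, 0.0574, 0.1145]
eef_rot: [[-0.001, 0.84, 0.542], [0.0, 0.542, -0.84], [-1.0, -0.0, -0.001]]
wrist_force: [0.0, 1.2, 0.3]
grip_width: 0.0168
```

Request:
{"op": "apply_moves", "data": {
  "travel": [
    [0,0,0],
    [0,0,0],
    [0,0,0],
    [0,0,0],
    [0,0,0]
  ],
  "delta_rot": [
    [0.04,0,0],
    [0.08,0,0],
    [0.12,0,0],
    [0.16,0,0],
    [0.18,0,0]
  ],
  "claw": [0.19,0.19,0.19,0.19,0.19]
}}

```text
clock: 10.5
tool_pos: [0.5801, 0.0575, 0.1145]
eef_rot: [[-0.001, 0.923, 0.384], [0.0, 0.384, -0.923], [-1.0, -0.0, -0.0]]
wrist_force: [-0.4, 0.4, 0.4]
grip_width: 0.0168
```

```bash
python3 - <<'E'
from st import *
st(); bar('side7')
E
```

```text
t 10.5 press xy [-0.0306  0.0087] z 0.1145 yaw(tool z vs press x) -55.05 down [-5.e-04  3.e-04 -1.e+00] F press [-0.47  0.3 ] 0.39 Mz 0.095 w 0.0168 j [-0.1   0.34  1.68  0.    1.12 -0.5 ]
-8 10 0.0902 0.0857 36 0.1268 0.1062
-4 14 0.0918 0.0859 45 0.1289 0.1111
0 13 0.0989 0.0861 57 0.1289 0.1112
4 15 0.1042 0.0878 64 0.1289 0.1115
8 19 0.1062 0.0897 63 0.1289 0.1111
```

The bar's top fell from 0.143 to 0.129 m, so the key has dropped on the clockwise side. Next: lower the jaws, grip, and turn clockwise.

Request:
{"op": "apply_moves", "data": {
  "travel": [
    [4,0,0],
    [8,0,0],
    [8,0,0],
    [8,0,0],
    [8,0,0]
  ],
  "delta_rot": [
    [0,0,0],
    [0,0,0],
    [0,0,0],
    [0,0,0],
    [0,0,0]
  ],
  "claw": [0.19,0.19,0.1,0.1,0.1],
  "force": 20
}}

```text
clock: 11.05
tool_pos: [0.581, 0.0572, 0.1074]
eef_rot: [[0.002, 0.923, 0.384], [-0.0, 0.384, -0.923], [-1.0, 0.002, 0.001]]
wrist_force: [0.8, 0.5, 5.5]
grip_width: 0.0148
```

```bash
python3 st.py
```

```text
t 11.05 press xy [-0.0296  0.0086] z 0.1074 yaw(tool z vs press x) -55.0 down [ 1.8e-03 -3.0e-04 -1.0e+00] F press [0.65 0.69] 5.47 Mz 0.133 w 0.0148 j [-0.11  0.35  1.69 -0.    1.11 -0.5 ]
```

Request:
{"op": "apply_moves", "data": {
  "travel": [
    [0,0,0],
    [0,0,0],
    [0,0,0],
    [0,0,0],
    [0,0,0]
  ],
  "delta_rot": [
    [0.07,0,0],
    [0.14,0,0],
    [0.21,0,0],
    [0.28,0,0],
    [0.35,0,0]
  ],
  "claw": [0.1,0.1,0.1,0.1,0.1]
}}

```text
clock: 11.55
tool_pos: [0.581, 0.0572, 0.1074]
eef_rot: [[0.002, 0.999, 0.042], [-0.0, 0.042, -0.999], [-1.0, 0.002, 0.0]]
wrist_force: [0.0, 1.3, 5.6]
grip_width: 0.0151
```

```bash
python3 st.py
```

```text
t 11.55 press xy [-0.0296  0.0086] z 0.1074 yaw(tool z vs press x) -75.22 down [ 1.7e-03 -3.0e-04 -1.0e+00] F press [-0.26  1.23] 5.57 Mz 0.104 w 0.0151 j [-0.11  0.35  1.69 -0.    1.11 -0.15]
```

Request:
{"op": "apply_moves", "data": {
  "travel": [
    [0,0,0],
    [0,0,0],
    [0,0,0],
    [0,0,0],
    [0,0,0]
  ],
  "delta_rot": [
    [0.07,0,0],
    [0.14,0,0],
    [0.21,0,0],
    [0.28,0,0],
    [0.33,0,0]
  ],
  "claw": [0.1,0.1,0.1,0.1,0.1]
}}

```text
clock: 12.05
tool_pos: [0.5809, 0.0572, 0.1074]
eef_rot: [[0.002, 0.959, -0.284], [-0.0, -0.284, -0.959], [-1.0, 0.002, -0.0]]
wrist_force: [0.6, 0.9, 5.8]
grip_width: 0.015
```

Request:
{"op": "apply_moves", "data": {
  "travel": [
    [0,0,0],
    [0,0,0],
    [0,0,0],
    [0,0,0],
    [0,0,0]
  ],
  "delta_rot": [
    [0.02,0,0],
    [0.04,0,0],
    [0.06,0,0],
    [0.08,0,0],
    [0.08,0,0]
  ],
  "claw": [0.1,0.1,0.1,0.1,0.1]
}}

```text
clock: 12.55
tool_pos: [0.5809, 0.0572, 0.1074]
eef_rot: [[0.001, 0.934, -0.358], [-0.0, -0.358, -0.934], [-1.0, 0.001, -0.0]]
wrist_force: [0.5, 0.7, 6.0]
grip_width: 0.0147
```

```bash
python3 - <<'E'
from st import *
st(); bar('side8')
E
```

```text
t 12.55 press xy [-0.0297  0.0086] z 0.1074 yaw(tool z vs press x) -98.59 down [ 1.4e-03 -2.0e-04 -1.0e+00] F press [0.31 0.79] 5.98 Mz 0.123 w 0.0147 j [-0.11  0.35  1.69 -0.    1.11  0.26]
-8 4 0.1301 0.1252 37 0.1277 0.0914
-4 4 0.1301 0.1252 43 0.1282 0.1025
0 4 0.1301 0.1252 51 0.13 0.1079
4 4 0.1301 0.1252 58 0.13 0.109
8 2 0.1301 0.1282 53 0.13 0.1075
```

Request:
{"op": "apply_moves", "data": {
  "travel": [
    [0,0,0],
    [0,0,0],
    [0,0,0],
    [0,0,0],
    [0,0,0]
  ],
  "delta_rot": [
    [0.01,0,0],
    [0.02,0,0],
    [0.03,0,0],
    [0.04,0,0],
    [0.05,0,0]
  ],
  "claw": [0.1,0.1,0.1,0.1,0.1]
}}

```text
clock: 13.1
tool_pos: [0.5809, 0.0572, 0.1074]
eef_rot: [[0.001, 0.915, -0.404], [-0.0, -0.404, -0.915], [-1.0, 0.001, -0.0]]
wrist_force: [0.5, 0.4, 5.4]
grip_width: 0.015
```

```bash
python3 st.py
```

```text
t 13.1 press xy [-0.0297  0.0086] z 0.1074 yaw(tool z vs press x) -101.44 down [ 1.4e-03 -2.0e-04 -1.0e+00] F press [0.37 0.49] 5.43 Mz 0.116 w 0.015 j [-0.1   0.35  1.69 -0.    1.11  0.31]
```

Request:
{"op": "apply_moves", "data": {
  "travel": [
    [0,0,0],
    [0,0,0],
    [0,0,0],
    [0,0,0],
    [0,0,0]
  ],
  "delta_rot": [
    [0.01,0,0],
    [0.02,0,0],
    [0.03,0,0],
    [0.04,0,0],
    [0.05,0,0]
  ],
  "claw": [0.1,0.1,0.1,0.1,0.1]
}}

```text
clock: 13.6
tool_pos: [0.5809, 0.0572, 0.1074]
eef_rot: [[0.001, 0.893, -0.449], [-0.0, -0.449, -0.893], [-1.0, 0.001, -0.001]]
wrist_force: [0.2, 0.4, 5.1]
grip_width: 0.0147
```

```bash
python3 st.py
```

```text
t 13.6 press xy [-0.0297  0.0086] z 0.1074 yaw(tool z vs press x) -104.31 down [ 1.5e-03 -1.0e-04 -1.0e+00] F press [0.14 0.41] 5.1 Mz 0.103 w 0.0147 j [-0.1   0.35  1.69  0.    1.11  0.36]
```

```bash
python3 - <<'E'
from st import *
p,d=snap('side','side9')
cv2.imwrite('pics/c5.png',cv2.convertScaleAbs(cv2.resize(p[190:280,240:350],None,fx=6,fy=6,interpolation=cv2.INTER_CUBIC),alpha=1.8,beta=30))
Q=cloud('side','side10'); r=np.hypot(Q[:,0]+.03,Q[:,1]-.008)
k=(r<.06)&(r>.016)&(Q[:,2]>.095)&(Q[:,2]<.135); P=Q[k]; print(len(P)); print(P[np.argsort(P[:,1])][::max(1,len(P)//30)].round(3).tolist())
E
```

```text
135
[[-0.035, -0.039, 0.123], [-0.038, -0.038, 0.106], [-0.035, -0.036, 0.11], [-0.034, -0.034, 0.112], [-0.034, -0.034, 0.101], [-0.03, -0.033, 0.113], [-0.041, -0.033, 0.127], [-0.036, -0.032, 0.111], [-0.038, -0.03, 0.11], [-0.031, -0.028, 0.127], [-0.028, -0.026, 0.121], [-0.038, -0.024, 0.123], [-0.035, -0.023, 0.125], [-0.028, -0.019, 0.127], [-0.036, -0.017, 0.124], [-0.032, -0.015, 0.122], [-0.03, -0.011, 0.125], [-0.012, -0.009, 0.126], [-0.017, -0.008, 0.133], [-0.02, -0.007, 0.12], [-0.011, -0.006, 0.12], [-0.016, -0.004, 0.134], [-0.016, -0.004, 0.116], [-0.05, -0.003, 0.132], [-0.011, 0.0, 0.132], [-0.049, 0.001, 0.123], [-0.052, 0.002, 0.116], [-0.046, 0.003, 0.12], [-0.048, 0.005, 0.133], [-0.052, 0.009, 0.132], [-0.025, 0.026, 0.125], [-0.022, 0.035, 0.128], [-0.018, 0.04, 0.12], [-0.018, 0.046, 0.128]]
```

View pics/c5.png

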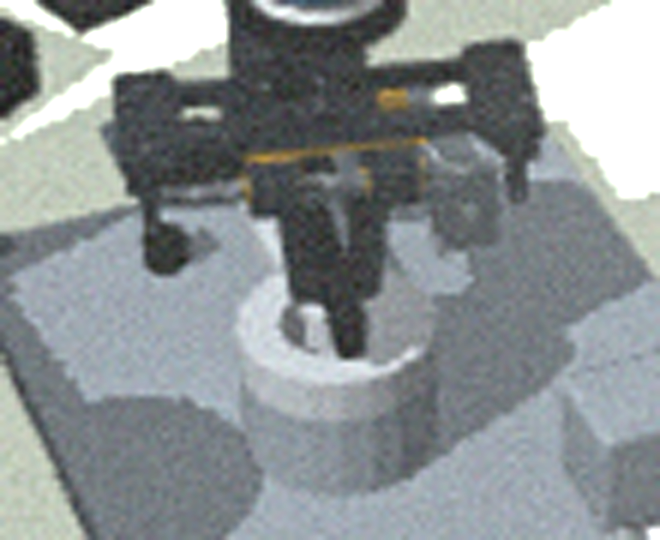

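The crop shows the key bar's end at (348,330) pointing toward the camera, low in the collar. Depth gives the bar at about -100°. I'll turn a little further to feel the stop.

Request:
{"op": "apply_moves", "data": {
  "travel": [
    [0,0,0],
    [0,0,0],
    [0,0,0],
    [0,0,0],
    [0,0,0]
  ],
  "delta_rot": [
    [0.02,0,0],
    [0.03,0,0],
    [0.04,0,0],
    [0.05,0,0],
    [0.06,0,0]
  ],
  "claw": [0.1,0.1,0.1,0.1,0.1],
  "force": 30
}}

```text
clock: 14.2
tool_pos: [0.5809, 0.0572, 0.1073]
eef_rot: [[0.001, 0.865, -0.502], [-0.0, -0.502, -0.865], [-1.0, 0.001, -0.0]]
wrist_force: [-0.0, -0.4, 5.8]
grip_width: 0.0138
```

```bash
python3 st.py
```

```text
t 14.2 press xy [-0.0297  0.0086] z 0.1073 yaw(tool z vs press x) -107.75 down [ 1.3e-03 -3.0e-04 -1.0e+00] F press [ 0.05 -0.38] 5.79 Mz 0.143 w 0.0138 j [-0.11  0.35  1.69 -0.    1.11  0.42]
```

Request:
{"op": "apply_moves", "data": {
  "travel": [
    [0,0,0],
    [0,0,0],
    [0,0,0],
    [0,0,0],
    [0,0,0]
  ],
  "delta_rot": [
    [0.02,0,0],
    [0.03,0,0],
    [0.04,0,0],
    [0.05,0,0],
    [0.06,0,0]
  ],
  "claw": [0.1,0.1,0.1,0.1,0.1]
}}

```text
clock: 14.7
tool_pos: [0.5809, 0.0572, 0.1074]
eef_rot: [[0.001, 0.834, -0.552], [-0.0, -0.552, -0.834], [-1.0, 0.001, -0.0]]
wrist_force: [0.1, 0.9, 6.2]
grip_width: 0.0146
```

```bash
python3 - <<'E'
from st import *
st()
Q=cloud('side','side11'); q=Q-[-.03,.008,0]; r=np.hypot(q[:,0],q[:,1])
for s in(-1,1):
    k=(r<.06)&(s*q[:,1]>.024)&(Q[:,2]>.1)&(Q[:,2]<.135)&(abs(q[:,0])<.025); print(k.sum(),q[k].mean(0).round(4),np.median(q[k],0).round(4))
E
```

```text
t 14.7 press xy [-0.0297  0.0086] z 0.1074 yaw(tool z vs press x) -111.14 down [ 1.4e-03 -5.0e-04 -1.0e+00] F press [-0.06  0.89] 6.19 Mz 0.4 w 0.0146 j [-0.1   0.35  1.69 -0.    1.11  0.48]
51 [-0.0103 -0.038   0.1177] [-0.0103 -0.0391  0.1201]
17 [0.0112 0.0324 0.1252] [0.0114 0.0315 0.1251]
```

Torque rose to 0.4 N m, so the key is at the firm stop. Now I release it and lift.

Request:
{"op": "apply_moves", "data": {
  "travel": [
    [0,0,0],
    [0,0,0],
    [0,0,0],
    [-5,0,0],
    [-30,0,0]
  ],
  "delta_rot": [
    [0,0,0],
    [0,0,0],
    [0,0,0],
    [0,0,0],
    [0,0,0]
  ],
  "claw": [0.3,0.5,0.6,0.6,0.6]
}}

```text
clock: 15.25
tool_pos: [0.5778, 0.0574, 0.1341]
eef_rot: [[-0.007, 0.833, -0.553], [0.001, -0.553, -0.833], [-1.0, -0.006, 0.003]]
wrist_force: [-0.8, 1.1, -0.6]
grip_width: 0.0519
```

Request:
{"op": "apply_moves", "data": {
  "travel": [
    [-40,0,0],
    [-80,0,0],
    [-80,0,-40],
    [-80,0,-80],
    [-80,0,-120]
  ],
  "delta_rot": [
    [0,0,0],
    [0,0,0],
    [0,0,0],
    [0,0,0],
    [0,0,0]
  ],
  "claw": [0.6,0.6,0.6,0.6,0.6]
}}

```text
clock: 15.75
tool_pos: [0.6475, 0.1582, 0.2178]
eef_rot: [[0.001, 0.833, -0.554], [0.0, -0.554, -0.833], [-1.0, 0.001, -0.001]]
wrist_force: [0.3, -0.7, 0.0]
grip_width: 0.0531
```

```bash
python3 - <<'E'
from st import *
st()
Q=cloud('side','side12'); Q=Q[np.hypot(Q[:,0]+.03,Q[:,1]-.008)<.05]
k=(Q[:,2]>.117)&(Q[:,2]<.135);P=Q[k]; v=np.linalg.svd(P[:,:2]-P[:,:2].mean(0))[2][0]; print('side key',k.sum(),P.mean(0),np.degrees(np.arctan2(v[1],v[0])))
Q=cloud('top','top12'); Q0=Q.copy(); Q=Q[np.hypot(Q[:,0]+.03,Q[:,1]-.008)<.05]
k=(Q[:,2]>.112)&(Q[:,2]<.14);P=Q[k]; print('top key',k.sum(),P.mean(0)); v=np.linalg.svd(P[:,:2]-P[:,:2].mean(0))[2][0]; print(np.degrees(np.arctan2(v[1],v[0])))
Q=Q0;k=(abs(Q[:,1]+.161)<.02)&(Q[:,2]>.034)&(Q[:,2]<.046)&(Q[:,0]<.01)&(Q[:,0]>-.13); print('plate near end',np.percentile(Q[k,0],[1,5]))
k=(abs(Q[:,1]-.166)<.025)&(abs(Q[:,0]+.052)<.01)&(Q[:,2]<.11);print('pad',k.sum(),np.median(Q[k],0))
p=cv2.imread('pics/top12.png'); cv2.imwrite('pics/c6.png',cv2.convertScaleAbs(cv2.resize(p[150:305,210:410],None,fx=3.8,fy=3.8,interpolation=cv2.INTER_CUBIC),alpha=1.5,beta=20))
E
```

```text
t 15.75 press xy [0.0137 0.1215] z 0.2178 yaw(tool z vs press x) -111.24 down [ 1.3e-03  1.0e-04 -1.0e+00] F press [ 0.49 -0.59] 0.01 Mz 0.037 w 0.0531 j [ 0.06  0.4   1.38 -0.    1.36  0.65]
side key 110 [-0.03047319  0.00337945  0.12450829] -104.45393165568248
top key 208 [-0.03002321  0.00811698  0.12445196]
-104.69182193925633
plate near end [-0.06944149 -0.06656551]
pad 0 [nan nan nan]
  return _methods._mean(a, axis=axis, dtype=dtype,
  ret = um.true_divide(
```

View pics/c6.png

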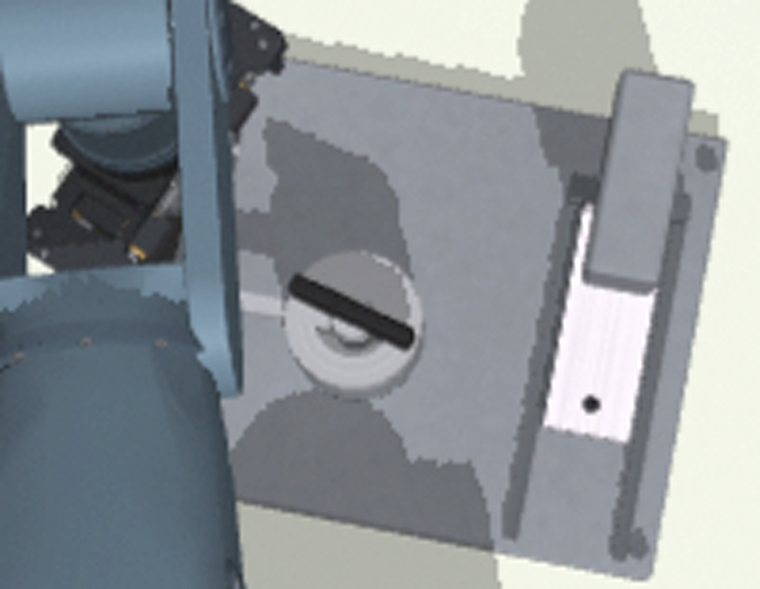

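The key bar lies low at -104.6°, with its top at 0.1245 m, which means it has dropped in. That is 5° past nominal, which fits play in the slot. The plate has moved forward about 43 mm, its near end now at (586,435). Next is the treadle.

Request:
{"op": "apply_moves", "data": {
  "travel": [
    [0,-26,-6],
    [0,-52,-12],
    [20,-78,-18],
    [60,-78,-18],
    [90,-78,-18]
  ],
  "delta_rot": [
    [-0.13,0,0],
    [-0.26,0,0],
    [-0.37,0,0],
    [-0.37,0,0],
    [-0.37,0,0]
  ],
  "claw": [0,0,0,0,0]
}}

```text
clock: 16.35
tool_pos: [0.5904, 0.2156, 0.1256]
eef_rot: [[-0.0, 0.977, -0.213], [-0.0, -0.213, -0.977], [-1.0, -0.0, 0.0]]
wrist_force: [-0.8, 0.7, -0.1]
grip_width: 0.0149
```

```bash
python3 - <<'E'
from st import *
st(); p,d=snap('side','side13')
cv2.imwrite('pics/c7.png',cv2.convertScaleAbs(cv2.resize(p[170:290,220:350],None,fx=5,fy=5,interpolation=cv2.INTER_CUBIC),alpha=1.8,beta=30))
E
```

```text
t 16.35 press xy [-0.0544  0.1654] z 0.1256 yaw(tool z vs press x) -89.91 down [-4.e-04 -3.e-04 -1.e+00] F press [-0.91  0.56] -0.1 Mz 0.062 w 0.0149 j [ 0.16  0.41  1.55 -0.    1.17  0.38]
```

View pics/c7.png

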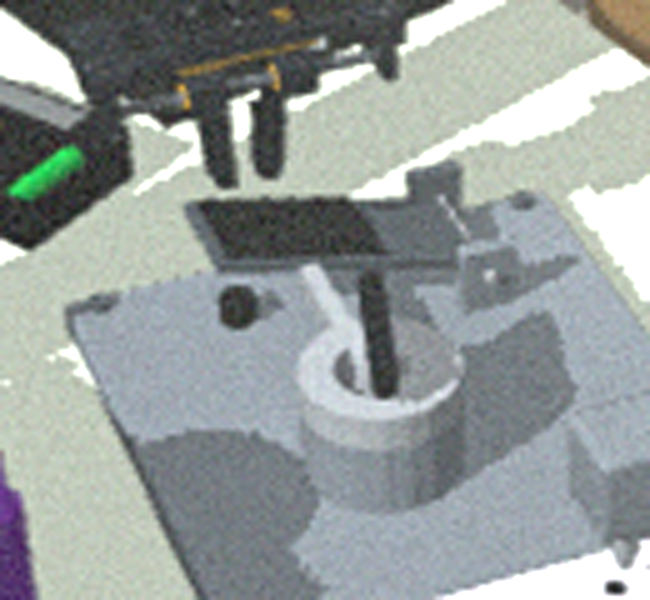

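The fingers hang centred over the rubber tread at (290,230), and the treadle is up. I press down in steps.

Request:
{"op": "apply_moves", "data": {
  "travel": [
    [10,0,0],
    [20,0,0],
    [28,0,0],
    [33,0,0],
    [38,0,0]
  ],
  "delta_rot": [
    [0,0,0],
    [0,0,0],
    [0,0,0],
    [0,0,0],
    [0,0,0]
  ],
  "claw": [0,0,0,0,0]
}}

```text
clock: 16.9
tool_pos: [0.5922, 0.2154, 0.0891]
eef_rot: [[0.001, 0.977, -0.215], [0.0, -0.215, -0.977], [-1.0, 0.001, -0.0]]
wrist_force: [-0.1, -0.2, 0.1]
grip_width: 0.0005
```

Request:
{"op": "apply_moves", "data": {
  "travel": [
    [3,0,0],
    [6,0,0],
    [9,0,0],
    [12,0,0],
    [15,0,0]
  ],
  "delta_rot": [
    [0,0,0],
    [0,0,0],
    [0,0,0],
    [0,0,0],
    [0,0,0]
  ],
  "claw": [0,0,0,0,0]
}}

```text
clock: 17.4
tool_pos: [0.5917, 0.2157, 0.074]
eef_rot: [[0.0, 0.977, -0.214], [0.0, -0.214, -0.977], [-1.0, 0.0, -0.0]]
wrist_force: [-3.5, 1.9, 5.1]
grip_width: 0.0003
```

```bash
python3 st.py
```

```text
t 17.4 press xy [-0.0531  0.1657] z 0.074 yaw(tool z vs press x) -89.99 down [ 3.e-04  3.e-04 -1.e+00] F press [-3.79  1.15] 5.13 Mz 0.025 w 0.0003 j [0.16 0.48 1.57 0.   1.08 0.38]
```

Request:
{"op": "apply_moves", "data": {
  "travel": [
    [3,0,0],
    [6,0,0],
    [9,0,0],
    [12,0,0],
    [14,0,0]
  ],
  "delta_rot": [
    [0,0,0],
    [0,0,0],
    [0,0,0],
    [0,0,0],
    [0,0,0]
  ],
  "claw": [0,0,0,0,0]
}}

```text
clock: 17.9
tool_pos: [0.591, 0.2159, 0.0599]
eef_rot: [[-0.001, 0.977, -0.214], [0.0, -0.214, -0.977], [-1.0, -0.001, -0.0]]
wrist_force: [-5.6, 0.5, 8.7]
grip_width: 0.0004
```

```bash
python3 st.py
```

```text
t 17.9 press xy [-0.0538  0.1657] z 0.0599 yaw(tool z vs press x) -89.98 down [-1.2e-03  4.0e-04 -1.0e+00] F press [-5.62 -0.67] 8.68 Mz 0.015 w 0.0004 j [0.16 0.5  1.58 0.   1.06 0.38]
```

Request:
{"op": "apply_moves", "data": {
  "travel": [
    [1,0,0],
    [2,0,0],
    [2,0,0]
  ],
  "delta_rot": [
    [0,0,0],
    [0,0,0],
    [0,0,0]
  ],
  "claw": [0,0,0]
}}

```text
clock: 18.2
tool_pos: [0.5908, 0.2159, 0.058]
eef_rot: [[-0.002, 0.977, -0.214], [0.0, -0.214, -0.977], [-1.0, -0.002, -0.0]]
wrist_force: [-4.2, 0.6, 8.7]
grip_width: 0.0007
```

```bash
python3 st.py
```

```text
t 18.2 press xy [-0.054   0.1657] z 0.058 yaw(tool z vs press x) -89.97 down [-1.6e-03  4.0e-04 -1.0e+00] F press [-4.18 -0.33] 8.66 Mz 0.043 w 0.0007 j [0.16 0.51 1.58 0.   1.06 0.38]
```

Not at the stop yet: the force is still only the spring's. I continue 1 mm at a time.

Request:
{"op": "apply_moves", "data": {
  "travel": [
    [1,0,0],
    [2,0,0],
    [3,0,0],
    [3,0,0]
  ],
  "delta_rot": [
    [0,0,0],
    [0,0,0],
    [0,0,0],
    [0,0,0]
  ],
  "claw": [0,0,0,0]
}}

```text
clock: 18.6
tool_pos: [0.5908, 0.216, 0.055]
eef_rot: [[-0.002, 0.977, -0.214], [0.0, -0.214, -0.977], [-1.0, -0.002, -0.0]]
wrist_force: [-5.9, 1.1, 8.7]
grip_width: 0.0
```

Request:
{"op": "apply_moves", "data": {
  "travel": [
    [1,0,0],
    [2,0,0],
    [3,0,0],
    [3,0,0]
  ],
  "delta_rot": [
    [0,0,0],
    [0,0,0],
    [0,0,0],
    [0,0,0]
  ],
  "claw": [0,0,0,0]
}}

```text
clock: 19.0
tool_pos: [0.5908, 0.216, 0.0533]
eef_rot: [[-0.002, 0.977, -0.214], [0.0, -0.214, -0.977], [-1.0, -0.002, 0.0]]
wrist_force: [-10.0, -0.2, 16.9]
grip_width: 0.0006
```

At 0.0533 m the motion stalls and the force rises to 17 N, so the treadle is at its stop. I add a little force and hold about a second.

Request:
{"op": "apply_moves", "data": {
  "travel": [
    [1,0,0],
    [1,0,0],
    [1,0,0],
    [1,0,0],
    [1,0,0]
  ],
  "delta_rot": [
    [0,0,0],
    [0,0,0],
    [0,0,0],
    [0,0,0],
    [0,0,0]
  ],
  "claw": [0,0,0,0,0]
}}

```text
clock: 19.5
tool_pos: [0.5908, 0.216, 0.0531]
eef_rot: [[-0.002, 0.977, -0.214], [0.0, -0.214, -0.977], [-1.0, -0.002, 0.0]]
wrist_force: [-12.8, -0.3, 22.3]
grip_width: 0.0007
```

Request:
{"op": "apply_moves", "data": {
  "travel": [
    [0,0,0],
    [0,0,0],
    [0,0,0],
    [0,0,0],
    [0,0,0]
  ],
  "delta_rot": [
    [0,0,0],
    [0,0,0],
    [0,0,0],
    [0,0,0],
    [0,0,0]
  ],
  "claw": [0,0,0,0,0]
}}

```text
clock: 20.0
tool_pos: [0.5909, 0.216, 0.0531]
eef_rot: [[-0.002, 0.977, -0.214], [0.0, -0.214, -0.977], [-1.0, -0.002, 0.0]]
wrist_force: [-11.6, -0.5, 22.7]
grip_width: 0.0006
```

Request:
{"op": "apply_moves", "data": {
  "travel": [
    [-4,0,0],
    [-9,0,0],
    [-15,0,0],
    [-22,0,0],
    [-30,0,0]
  ],
  "delta_rot": [
    [0,0,0],
    [0,0,0],
    [0,0,0],
    [0,0,0],
    [0,0,0]
  ],
  "claw": [0,0,0,0,0]
}}

```text
clock: 20.5
tool_pos: [0.5931, 0.2153, 0.0818]
eef_rot: [[0.003, 0.977, -0.214], [0.0, -0.214, -0.977], [-1.0, 0.003, -0.001]]
wrist_force: [3.2, 0.1, 2.0]
grip_width: 0.0
```

Request:
{"op": "apply_moves", "data": {
  "travel": [
    [-10,0,0],
    [-50,0,0],
    [-100,0,0],
    [-130,-30,-40],
    [-140,-60,-80]
  ],
  "delta_rot": [
    [0,0,0],
    [0,0,0],
    [0,0,0],
    [0,0,0],
    [0,0,0]
  ],
  "claw": [0,0,0,0,0]
}}

```text
clock: 21.0
tool_pos: [0.5549, 0.2985, 0.2222]
eef_rot: [[0.004, 0.976, -0.218], [0.001, -0.218, -0.976], [-1.0, 0.003, -0.002]]
wrist_force: [0.7, 1.2, 0.4]
grip_width: 0.0003
```

Request:
{"op": "apply_moves", "data": {
  "travel": [
    [-10,-40,-25],
    [-10,-80,-50],
    [-10,-120,-75],
    [-10,-140,-95],
    [-10,-140,-95]
  ],
  "delta_rot": [
    [0,0,0],
    [0,0,0],
    [0,0,0],
    [0,0,0],
    [0,0,0]
  ],
  "claw": [0,0,0,0,0]
}}

```text
clock: 21.5
tool_pos: [0.4338, 0.4238, 0.2281]
eef_rot: [[-0.002, 0.978, -0.21], [-0.0, -0.21, -0.978], [-1.0, -0.002, 0.001]]
wrist_force: [0.1, 0.0, -0.8]
grip_width: 0.0006
```

```bash
python3 - <<'E'
from st import *
st()
Q=cloud('top','top14'); k=(np.hypot(Q[:,0]+.03,Q[:,1]-.008)<.05)&(Q[:,2]>.112)&(Q[:,2]<.14);P=Q[k]; v=np.linalg.svd(P[:,:2]-P[:,:2].mean(0))[2][0]; print('key',k.sum(),P.mean(0),np.degrees(np.arctan2(v[1],v[0])))
k=(abs(Q[:,1]+.161)<.02)&(Q[:,2]>.034)&(Q[:,2]<.046)&(Q[:,0]<.01)&(Q[:,0]>-.13); print('plate near end',np.percentile(Q[k,0],[1,5]))
k=(abs(Q[:,1]-.166)<.025)&(abs(Q[:,0]+.052)<.01)&(Q[:,2]<.11);print('pad',k.sum(),np.median(Q[k],0) if k.any() else '')
Q=cloud('side','side14'); k=(abs(Q[:,1]-.166)<.025)&(abs(Q[:,0]+.052)<.01)&(Q[:,2]<.11);print('pad side',k.sum(),np.median(Q[k],0))
x=cv2.resize(cv2.imread('pics/top14.png'),(640,480)); cv2.imwrite('pics/c8.png',cv2.convertScaleAbs(x,alpha=1.4,beta=20))
E
```

```text
t 21.5 press xy [-0.252   0.3351] z 0.2281 yaw(tool z vs press x) -89.71 down [-2.4e-03 -2.0e-04 -1.0e+00] F press [0.07 0.06] -0.8 Mz -0.015 w 0.0006 j [0.58 0.26 1.53 0.   1.35 0.79]
key 209 [-0.03012289  0.00743874  0.12396274] -104.97771945747175
plate near end [-0.06913324 -0.06609766]
pad 151 [-0.05239403  0.16454046  0.08739526]
pad side 119 [-0.05283811  0.16307106  0.04266206]
```

View pics/c8.png

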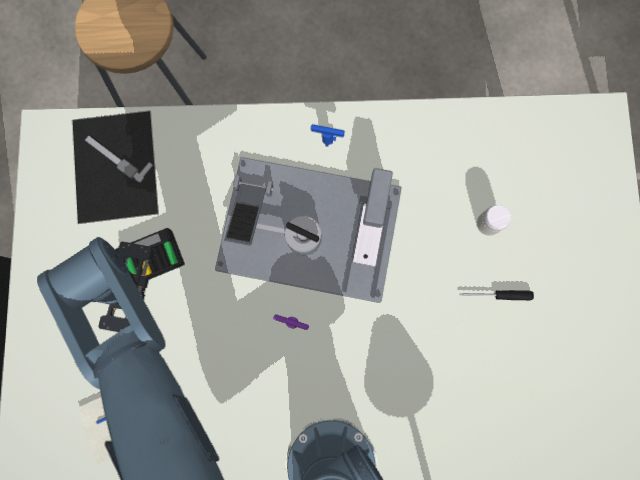

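The top view shows the treadle up (pad at 0.0874 m), the key turned and low, and the bystanders in place. One last close look at the plate against the stop.

```bash
python3 - <<'E'
from st import *
p=cv2.imread('pics/side14.png')
cv2.imwrite('pics/c9.png',cv2.convertScaleAbs(cv2.resize(p[240:330,280:400],None,fx=6,fy=6,interpolation=cv2.INTER_CUBIC),alpha=1.3,beta=20))
f=lambda x,y,z:(np.array([*(m+R2@[x,y]),z]))
for s in(.080,.085,.090,.095): 
    for y in(-.131,-.191): print(s,y,((proj('side',[f(s,y,.04)])[0]-[280,240])*6).round())
Q=L([(545,428),(630,442)],.04); print('near corners',((Q[:,:2]-m)@R2).round(4).tolist())
E
```

```text
0.08 -0.131 [429. 222.]
0.08 -0.191 [486. 306.]
0.085 -0.131 [439. 220.]
0.085 -0.191 [496. 303.]
0.09 -0.131 [449. 217.]
0.09 -0.191 [506. 300.]
0.095 -0.131 [459. 214.]
0.095 -0.191 [516. 297.]
near corners [[-0.0708, -0.133], [-0.0693, -0.1921]]
```

View pics/c9.png

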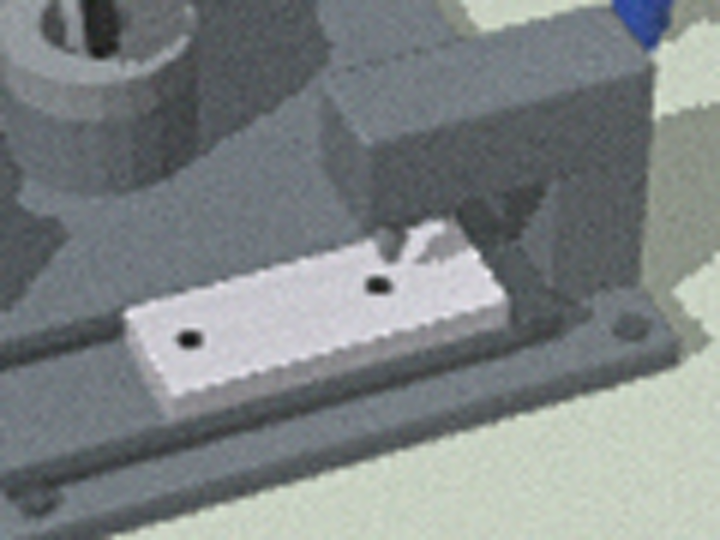

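The plate's far edge, from (458,222) to (507,298), sits square against the dark stop block with no gap. Handing in.

```bash
python3 -c "
from workcell import env
print(env.sign_off(), env.read_state()['clock'])"
```

```text
the job is handed in; nothing more can be done
the job is handed in; nothing more can be done
```

I did all three steps in the order asked and handed the job in soon after 21.6 s on the robot's clock; the hand-in gave no verdict.

- **Plate:** I pushed it along the channel until it stopped firmly at about 20 N. The last side picture shows its far edge square against the stop with no gap.
- **Key:** I turned it only clockwise, in a loose grip, and it dropped before I needed to turn it back. The top of its bar is now at 0.124 m, which puts the key 24 mm above the collar as specified. I then turned it clockwise until the torque jumped from about 0.12 to 0.4 N m.
- **Treadle:** It went down to its stop and I held it there for about a second at 22 N. After I let go, the pad was back at 0.087 m.
- **Other things:** The charger, screwdriver, can and both look-alikes look unmoved in the last top picture, and the gripper was clear of everything.

**Checks that disagreed:**
- **Key angle:** The bar stands about 105° clockwise instead of 99°. I put this down to play in the slot, since the torque jump and the free treadle both show the lock is at its stop.
- **Upward force:** While gripping the key I read about 6 N upward on the tool. I did not find the cause, but it is far below the 80 N limit.
- **Treadle height from the side:** This reading was useless (0.043 m) because the camera also sees beneath the treadle, so I relied on the top view.

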